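# Cull the chipped grinder lid, then hold a sound lid half-way on its bayonet

## Robot

A 7-joint arm with a two-finger parallel gripper is mounted at the origin on a cart in front of the work surface, level with it; the furniture and walls round the work are solid. World frame = base frame: x ahead of the robot, y to its left, z up, the work surface at z = 0. Lengths are in mm, angles in rad, forces in N, time in s.
With the tool pointing down it reaches from about 400 to 875 mm from the base axis. Payload 4.4 kg.
Tool frame: the origin (TCP) lies midway between the tips of the shut fingers; the grasp point (between the pads) lies 19 mm behind it; z points along the fingers, y is the line along which they close (so a half turn about z gives the same grasp; the last joint's range is limited). The gripper opens to 85 mm and grips with 20 to 120 N. Pads are 22 mm wide; open, the fingers measure 114 mm over their backs; the gripper's body (76 mm by 85 mm) begins 54 mm behind the grasp point. The pads swing forward as they close: fully open they stand 13 mm farther back than shut.
Start: joints at [-0.066, 0.628, 0.038, 1.517, -0.027, 0.996, -0.02], TCP at [650.014, 0.027, 231.313] pointing down, gripper open.
Joint ranges: [-3.06, 3.06], [-0.37, 2.12], [-1.25, 1.32], [0.18, 2.47], [-1.1, 4.24], [0.23, 1.98], [-2.94, 2.94]. Speed limits (rad/s): [2.57, 2.57, 3.14, 3.14, 3.14, 3.14, 3.14].

## Interface

Orientations are given as [roll, pitch, yaw] about the fixed x, y, z axes, in that order (R = Rz(yaw) Ry(pitch) Rx(roll)).
In Python, from cell import read_state, get_image, finish_job gives the robot as it stands.
- The arm moves only by the tool send_rows, never from a script. Its argument "series" is a list of rows, each an object of numbers: "ax", "ay", "az": the turn, a rotation vector about the tool's x, y, z in rad; "dx", "dy", "dz": the shift along the tool's x, y, z in cm; "hand": the closure, from 0 (fully open) to 1 (shut). In form: [{"ax": .., "ay": .., "az": .., "dx": .., "dy": .., "dz": .., "hand": ..}, ...]. A call has 1 to 10 rows; each row is the pose to reach, as a shift and turn from the pose commanded when the call began, along the tool's axes at that moment; what a row does not reach only later rows make up. A row lasts 1/10 s, in which the tool goes at most 50 mm and 8.59 degrees, less where a joint would pass 70% of its speed; a pose out of reach is approached as far as the arm can. A call with a gripper value outside its range is refused whole. The fingers move at their own pace and stop on an object; the grip force is fixed at half the most. Time passes only in rows, so rows that repeat a pose let the fingers close. It gives the time, the measured TCP pose, the force, the opening and the grip force at its end, in the units of the state.
- read_state(): the state, without advancing time (a new reading comes with each control period).
- get_image(name): name is "scene" or "side" or "wrist"; returns a dict with "pixels" (400x640x3 uint8, red, green, blue), "mtx" (3x3 intrinsics, pixels), "R" (3x3) and "t" (3): a world point X has camera coordinates R X + t. Camera axes: x right, y down, z forward; pixel columns grow to the right and rows downward; lengths in mm; the calibration is good to about 2 mm. A picture is of the moment at which its call begins. There is no depth.
- finish_job(): hands the job in; it is judged then, once.
The state is a dict: "clock": time; "qpos": joint angles; "qd": joint speeds; "tau": joint torques, N m; "eef_pos": TCP position; "tool_rot": TCP orientation; "force": force on the tool from outside, world axes, zero at the start; "torque": the same for the moment, N m; "width": finger opening in mm; "gripper_force": force on a finger pad.
Only numpy, scipy, OpenCV 4.12 (cv2) and the standard library are available. Lean on these libraries where they do the work, as an engineer would, in place of code of your own. Each camera call takes 0.05 s, during which the arm holds its last target. There are 200 camera calls.

## Task

One of the three grinder lids on the chopping board has lost an ear: put it in the white bowl and let go. Then set a sound lid fully home in the spice grinder's collar, ears through the notches, and twist it clockwise against the spring until its bar points at the long half-way ribs, not on towards the lock. Finish while still gripping the lid there, with the other lid, the bowl, jars, tomato and mug left in place.

Things in the scene. Friction and masses are not known exactly. Their poses are not given: they have to be found in the camera images.
- lid_a_grip (a point): Sound lid, see lid_a. The point is on its axis, inside the grip bar, 39 mm above the lid's underside; z up, x along the bar and through both ears. Grip the bar across its 16 mm thickness, fingertips at least 3 mm above the plug's top. Either way round is the same.
- lid_b_grip (a point): Second sound lid, the same as lid_a in shape, point and axes.
- lid_chipped_grip (a point): Chipped lid: as the others, but the ear on its -x side is broken off to a 1.5 mm stub, so only one ear sticks out. Point and axes as for lid_a.
- lid_a: Sound grey plastic lid, 60 g, origin at the centre of its underside. Round plug 60 mm across, 14 mm high; two opposite ears at its foot, each 14 mm wide, 6 mm high, reaching 38 mm from the axis. On top an upright grip bar in line with the ears, 54 mm long, 16 mm thick, from 14 to 52 mm above the underside.
- lid_b: Body of the second sound lid, as lid_a.
- lid_chipped: Body of the chipped lid, origin at the centre of its underside.
- bowl_mid (a point): Point on the axis of the white bowl, 30 mm above its underside.
- bowl: White hollow bowl, 150 mm across, 77 mm high, loose; origin at the centre of its underside.
- grinder: Spice grinder fixed to the worktop, steel, 107 mm across, black collar with its rim 84 mm above the worktop; origin under its centre, x through the two notches. Steel marks on the rim, on both sides, clockwise from above: a small pip at the notch's middle (0), one long rib at 0.6 rad (half-way), a pair of pips at 1.2 rad (lock).
- grinder_seat (a point): Centre of the seat where a fitted lid's underside rests, 70 mm above the worktop, 14 mm below the rim. x runs through the middle of both notches (19 mm wide, 2.5 mm play each side of an ear), z up. The mouth is 66 mm across. Ears go down through the notches, then turn clockwise from above under the 6 mm overhanging rim, with 2 mm play in height.
- grinder_ring (a joint): Spring-loaded ring in the seat that the ears push round: 0 at rest, grows as the lid is turned clockwise, reads about 0.1 rad less than the lid's angle from the notches; 0.5 = half-way, 1.1 = locked end. Spring: 0.06 N m at 0, plus 0.12 N m per rad; it turns the lid back when let go.
- board: Red chopping board 200 x 300 x 11 mm, fixed; origin at the centre of its underside, long side along its y. The lids stand upright on it in a row along its long side, about 95 mm apart; which stands where varies.
- spice_1: Bystander: spice jar, 42 mm across, 96 mm high; origin under its centre.
- spice_2: Bystander: spice jar, 47 mm across, 97 mm high; origin under its centre.
- tomato: Bystander: tomato, 77 mm across, 72 mm high; origin under its centre.
- cup: Bystander: mug, 82 mm across, 94 mm high; origin under its centre.

How it is judged (in metres and radians):
On the way, in this order (a step that is already met when the one before it is completed fails the run):
1. the chipped lid lies in the bowl, released (horizontal distance between lid_chipped_grip and bowl_mid below 0.05 m and z of lid_chipped_grip in the frame of bowl_mid below 0.045 m and contact force between the fingers and lid_chipped below 0.1 N and contact force between lid_chipped and bowl above 0.05 N), for 0.2 s.
2. a sound lid is fully home in the collar, ears through the notches (((z of lid_a_grip in the frame of grinder_seat between 0.035 and 0.0425 m and horizontal distance between lid_a_grip and grinder_seat below 0.007 m and angle between lid_a_grip's own z axis and vertical below 0.12 rad) or (z of lid_b_grip in the frame of grinder_seat between 0.035 and 0.0425 m and horizontal distance between lid_b_grip and grinder_seat below 0.007 m and angle between lid_b_grip's own z axis and vertical below 0.12 rad))), for 0.2 s.
At the end, for the whole second after the job is handed in: Fingers still grip (over 1 N) a sound lid level and home in the collar (4 mm up, 7 mm off centre), 0.42-0.78 rad from the notches, ring 0.35-0.65, still; chipped lid released in the bowl (50 mm of its axis); bowl within 60 mm, other sound lid within 40 mm of their starts (all of step 1 and value of joint grinder_ring between 0.35 and 0.65 rad and velocity of joint grinder_ring between -0.1 and 0.1 rad/s and distance of bowl from where it was at the start of the episode below 0.06 m and ((z of lid_a_grip in the frame of grinder_seat between 0.035 and 0.0425 m and horizontal distance between lid_a_grip and grinder_seat below 0.007 m and angle between lid_a_grip's own z axis and vertical below 0.12 rad and angle between the x axis of lid_a_grip and the x axis of grinder_seat, either way round between 0.42 and 0.78 rad and contact force between the fingers and lid_a above 1 N and distance of lid_b_grip from where it was at the start of the episode below 0.04 m) or (z of lid_b_grip in the frame of grinder_seat between 0.035 and 0.0425 m and horizontal distance between lid_b_grip and grinder_seat below 0.007 m and angle between lid_b_grip's own z axis and vertical below 0.12 rad and angle between the x axis of lid_b_grip and the x axis of grinder_seat, either way round between 0.42 and 0.78 rad and contact force between the fingers and lid_b above 1 N and distance of lid_a_grip from where it was at the start of the episode below 0.04 m))); the arm keeps its last pose, push and grip.
It fails at once if the lid is turned on towards the lock (ring beyond 0.8 rad) (value of joint grinder_ring above 0.8 rad).
It fails at once if a bystander (jar, tomato, mug) is moved by more than 40 mm (distance of any of spice_1, spice_2, tomato, cup from where it was at the start of the episode above 0.04 m).
It also fails if it takes over 58 s, if anything falls off the work surface, if the arm or the gripper's body presses on something with over 40 N, if the wrist force passes 120 N, or if a joint passes its speed limit or range.

## Working session

There is one attempt and no reset: what is moved stays moved. The work goes in short steps, Python scripts to look and compute and a tool call to move; the robot and the scene stay as the last step left them, time stands still between calls to the robot, and variables do not carry over. Pictures are saved under pics/ and viewed, at most 10 in all, crops included, and the job is handed in when it is done.

Besides the shell and the picture viewer there is one more tool, called after "Call:" as a command line: name --argument value ..., lists and objects as JSON in quotes. send_rows: Moves the arm, as the interface text tells. Its arguments: {"type":"object","properties":{"series":{"type":"array","items":{"type":"object","properties":{"ax":{"type":"number"},"ay":{"type":"number"},"az":{"type":"number"},"dx":{"type":"number"},"dy":{"type":"number"},"dz":{"type":"number"},"hand":{"type":"number"}}}}},"required":["series"]}

```bash
mkdir -p pics
cat > h.py <<'E'
import numpy as np, cv2
from cell import read_state, get_image, finish_job
def shot(n,f=None):
    im=get_image(n); 
    if f: cv2.imwrite('pics/'+f,im['pixels'][:,:,::-1])
    return im
def ray(im,uv,z):
    d=im['R'].T@np.linalg.inv(im['mtx'])@np.array([uv[0],uv[1],1.]); c=-im['R'].T@im['t']
    return c+d*(z-c[2])/d[2]
def proj(im,X):
    p=im['mtx']@(im['R']@np.asarray(X,float)+im['t']); return p[:2]/p[2]
E
python3 - <<'E'
from h import *
for n in ['scene','side','wrist']:
    im=shot(n,n+'0.png'); np.savez(n+'0.npz',**im)
    print(n,(-im['R'].T@im['t']).round(),im['R'][2].round(2),im['mtx'][0,0])
print(read_state())
a=[cv2.imread(f'pics/{n}0.png') for n in ['scene','side']]
E
```

```text
scene [ 159. -588.  504.] [ 0.46  0.73 -0.51] 388.0132801954644
side [ 231. -675.  387.] [ 0.4   0.84 -0.37] 375.5503339005716
wrist [649.  70. 373.] [-0.   -0.28 -0.96] 295.51376589953543
{'clock': 0.15, 'qpos': array([-0.06579898,  0.62913144,  0.0384705 ,  1.5181496 , -0.02700788,
        0.99631482, -0.01999494]), 'qd': array([-0.00073474, -0.00381235,  0.00178789, -0.00352173,  0.00021383,
        0.00044887,  0.00067386]), 'tau': array([ 2.19518879e-03, -5.63800478e+01,  1.22790758e+00, -1.93650573e+01,
        1.11919764e-02,  7.40401709e-03, -1.44664841e-05]), 'eef_pos': array([6.49513584e+02, 2.10104582e-02, 2.30598576e+02]), 'tool_rot': array([-3.14010794e+00,  1.39322159e-05,  1.57077795e+00]), 'force': array([-0.3220112 , -0.64427281,  1.05530172]), 'torque': array([-0.05371402,  0.0267251 ,  0.00332087]), 'gripper_force': 0.0, 'width': 85.36156392431621}
```

View pics/scene0.png

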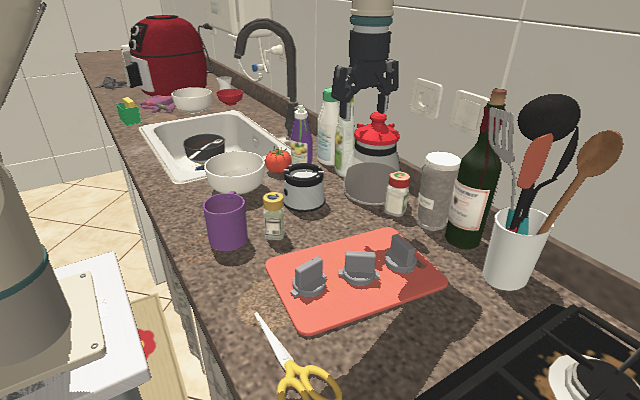

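View pics/side0.png

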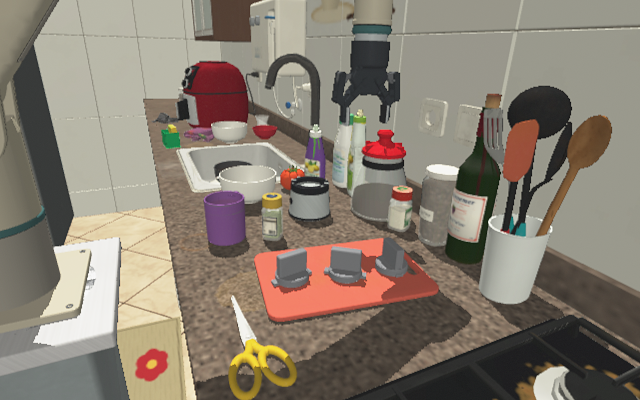

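View pics/wrist0.png

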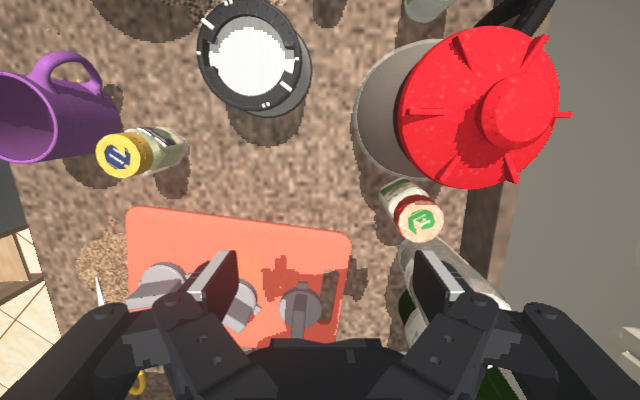

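Scene and side views show the three lids on the red board at about (310,278), (360,268) and (400,255) in scene, the bowl at (235,172) and the grinder at (304,187). In the wrist view the grinder rim is centred near (250,55) and the lids are half hidden by the fingers.

Run:
```python
from h import *
S={n:dict(np.load(n+'0.npz')) for n in ['scene','side','wrist']}
for n,uv,z,l in [('wrist',(250,55),84,'grinder'),('scene',(304,170),84,'grinder'),('scene',(235,165),77,'bowl rim'),('side',(247,178),77,'bowl rim'),
 ('scene',(310,262),63,'l1 top'),('scene',(360,252),63,'l2 top'),('scene',(402,238),63,'l3'),('side',(292,252),63,'l1'),('side',(346,249),63,'l2'),('side',(393,240),63,'l3'),
 ('wrist',(128,155),97,'sp'),('wrist',(420,220),97,'sp2'),('scene',(225,200),94,'mug'),('scene',(279,160),36,'tom'),('scene',(375,115),180,'redjar')]:
    print(n,l,ray(S[n],uv,z).round())
a=S['wrist']['pixels'][:,:,::-1]
cv2.imwrite('pics/w_g.png',cv2.resize(a[0:150,180:340],None,fx=5,fy=4*1.25,interpolation=cv2.INTER_CUBIC)[:600])
```

```text
wrist grinder [582. 123.  84.]
scene grinder [583. 125.  84.]
scene bowl rim [457. 248.  77.]
side bowl rim [448. 216.  77.]
scene l1 top [ 433. -147.   63.]
scene l2 top [ 524. -170.   63.]
scene l3 [ 618. -178.   63.]
side l1 [ 431. -150.   63.]
side l2 [ 522. -175.   63.]
side l3 [ 618. -178.   63.]
wrist sp [465.  36.  97.]
wrist sp2 [742. -28.  97.]
scene mug [367.  75.  94.]
scene tom [603. 295.  36.]
scene redjar [799. 134. 180.]
```

Call:
send_rows --series '[{"dx": -5,"dy": -3,"dz": -4,"hand": 0},{"dx": -10,"dy": -6,"dz": -4,"hand": 0},{"dx": -14,"dy": -9,"dz": -4,"hand": 0},{"dx": -18,"dy": -12,"dz": -4,"hand": 0},{"dx": -20,"dy": -12.5,"dz": -4,"hand": 0},{"dx": -20,"dy": -12.5,"dz": -4,"hand": 0},{"dx": -20,"dy": -12.5,"dz": -4,"hand": 0}]'

```text
invalid input at $.series[0]: expected keys ax, ay, az, dx, dy, dz, hand
```

Run:
```python
from h import *
im=shot('wrist','w1.png'); np.savez('w1.npz',**im)
print((-im['R'].T@im['t']).round(),read_state()['eef_pos'])
```

```text
[649.  70. 373.] [6.49640745e+02 2.64026061e-02 2.30737767e+02]
```

View pics/w1.png

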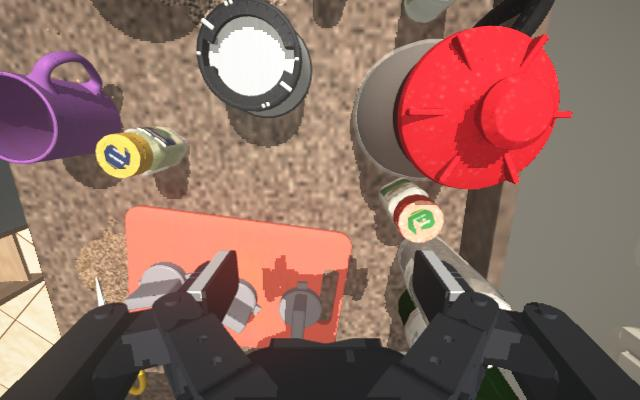

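View pics/w_g.png

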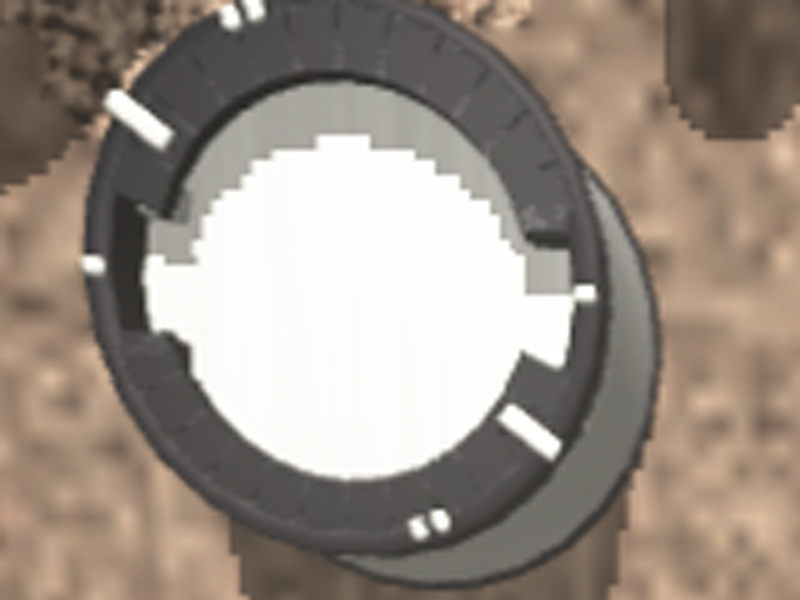

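The first move was refused (all keys needed). The grinder crop shows notch pips at full-image (198.6,52.8) and (297,58.6), ribs at (208,23.6) and (286,86).

Call:
send_rows --series '[{"ax": 0,"ay": 0,"az": 0,"dx": -5,"dy": -3,"dz": -4,"hand": 0},{"ax": 0,"ay": 0,"az": 0,"dx": -10,"dy": -6,"dz": -4,"hand": 0},{"ax": 0,"ay": 0,"az": 0,"dx": -14,"dy": -9,"dz": -4,"hand": 0},{"ax": 0,"ay": 0,"az": 0,"dx": -18,"dy": -12,"dz": -4,"hand": 0},{"ax": 0,"ay": 0,"az": 0,"dx": -20,"dy": -12.5,"dz": -4,"hand": 0},{"ax": 0,"ay": 0,"az": 0,"dx": -20,"dy": -12.5,"dz": -4,"hand": 0},{"ax": 0,"ay": 0,"az": 0,"dx": -20,"dy": -12.5,"dz": -4,"hand": 0}]'

```text
clock: 0.9
eef_pos: [524.4, -201.1, 271.4]
tool_rot: [3.141, -0.0, 1.568]
force: [0.4, 0.7, -0.5]
width: 85.7
gripper_force: 0.0
```

Run:
```python
from h import *
im=shot('wrist','w1.png'); np.savez('w1.npz',**im)
print((-im['R'].T@im['t']).round(),read_state()['eef_pos'])
W=dict(np.load('wrist0.npz'))
P=[ray(W,p,85)[:2] for p in [(198.6,52.8),(297,58.6),(208,23.6),(286,86),(228.4,2),(266,104.6)]]
for i in (0,2,4):
    d=P[i+1]-P[i]; print((P[i]+P[i+1])/2,np.hypot(*d),np.arctan2(d[1],d[0]))
```

```text
[ 524. -131.  414.] [ 525.33789319 -199.3647177   271.29905529]
[580.00405357 121.83485964] 87.09121722520757 -0.05398739332897804
[580.11912407 121.89849061] 82.63239016811501 -0.6556166908720233
[580.11381182 121.96409059] 87.09346346115167 -1.2520200698132404
```

View pics/w1.png

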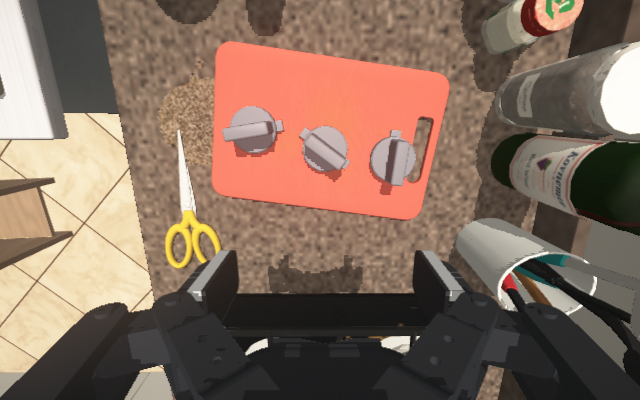

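All three lids are visible, near (253,130), (325,148) and (393,160); I need a closer crop for the ears.

Run:
```python
from h import *
W=dict(np.load('w1.npz')); a=W['pixels'][:,:,::-1]
cv2.imwrite('pics/w1c.png',cv2.resize(a[95:195,215:425],None,fx=3.8,fy=3.8,interpolation=cv2.INTER_CUBIC))
h=cv2.cvtColor(a,cv2.COLOR_BGR2HSV)
# grey pixels in board region; bar top brightness
m=(h[...,1]<60).astype(np.uint8); m[:95]=0;m[200:]=0;m[:,:215]=0;m[:,:1]=0;m[:,425:]=0
n,l,st,c=cv2.connectedComponentsWithStats(m)
for i in range(1,n):
    if st[i,4]>200: print(st[i],c[i])
```

```text
[ 223  106   60   47 1798] [251.78809789 129.21579533]
[ 300  126   50   45 1698] [324.5836278 148.3639576]
[ 370  130   46   56 1501] [393.29646902 158.2811459 ]
```

View pics/w1c.png

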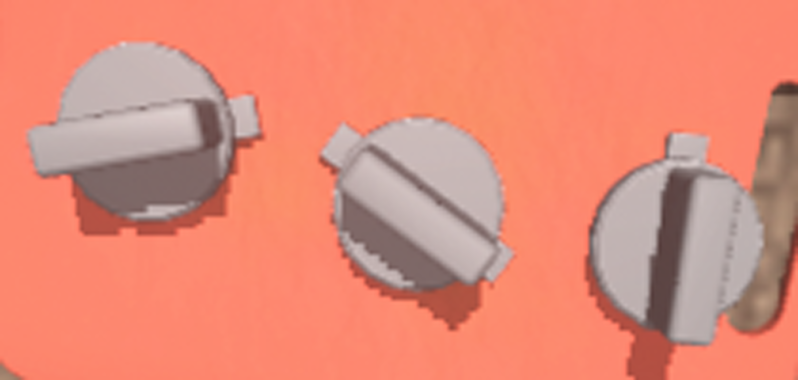

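```bash
cat > ears.py <<'E'
from h import *
def lid(W,tl,name=''):
    # tl: bar-top corner pixels in order: end1 a,b ; end2 a,b
    P=[ray(W,p,63)[:2] for p in tl]
    e1=(P[0]+P[1])/2; e2=(P[2]+P[3])/2; c=(e1+e2)/2; d=e2-e1
    u=d/np.hypot(*d); print(name,'c',c.round(1),'len',np.hypot(*d).round(1),'yaw',np.arctan2(d[1],d[0]).round(3),'end px e1/e2 ear tips:',
      [[proj(W,[*(c+s*38*u),z]).round(1) for z in (11,17)] for s in (-1,1)])
    return c,u
E
python3 - <<'E'
from ears import *
W=dict(np.load('w1.npz'))
f=lambda L:[(215+x/3.8,95+y/3.8) for x,y in L]
for n,L in [('1',[(30,130),(40,175),(205,145),(190,100)]),('2',[(372,147),(342,193),(470,283),(497,250)]),('3',[(697,172),(737,180),(712,343),(665,340)])]:
    c,u=lid(W,f(L),n)
    for s in(-1,1):
        print('  crop px',[((proj(W,[*(c+s*38*u+t*7*np.array([-u[1],u[0]])),11])-[215,95])*3.8).round() for t in(-1,1)])
E
```

```text
1 c [ 432.  -147.2] len 50.8 yaw 0.173 end px e1/e2 ear tips: [[array([227.9, 134.4]), array([226.4, 134.7])], [array([283.7, 124.1]), array([283.1, 124.2])]]
  crop px [array([ 54., 170.]), array([ 44., 130.])]
  crop px [array([266., 131.]), array([257.,  90.])]
2 c [ 524.7 -172.1] len 49.2 yaw -0.651 end px e1/e2 ear tips: [[array([302.8, 130.6]), array([302.5, 130.8])], [array([347.8, 165. ]), array([348.1, 165.7])]]
  crop px [array([322., 151.]), array([346., 119.])]
  crop px [array([493., 281.]), array([517., 250.])]
3 c [ 612.8 -185.3] len 52.3 yaw -1.675 end px e1/e2 ear tips: [[array([395.2, 129. ]), array([396.3, 129.2])], [array([386.2, 184.8]), array([387. , 185.8])]]
  crop px [array([665., 127.]), array([705., 131.])]
  crop px [array([632., 339.]), array([669., 343.])]
```

Lid 3's far ear should show at crop (632–669,340), where only board appears; lid 1's left ear would be hidden by its bar. I check both in the scene view.

Run:
```python
from h import *
W=dict(np.load('scene0.npz')); a=W['pixels'][:,:,::-1].copy()
x0,y0=280,220
for c,y in [((432,-147.2),.173),((524.7,-172.1),-.651),((612.8,-185.3),-1.675)]:
    u=np.array([np.cos(y),np.sin(y)])
    print([((proj(W,[*(np.array(c)+s*38*u),14])-[x0,y0])*5).round() for s in(-1,1)])
cv2.imwrite('pics/s1.png',cv2.resize(a[220:310,280:430],None,fx=5,fy=5,interpolation=cv2.INTER_CUBIC))
```

```text
[array([ 65., 368.]), array([224., 270.])]
[array([292., 259.]), array([498., 273.])]
[array([539., 149.]), array([659., 266.])]
```

View pics/s1.png

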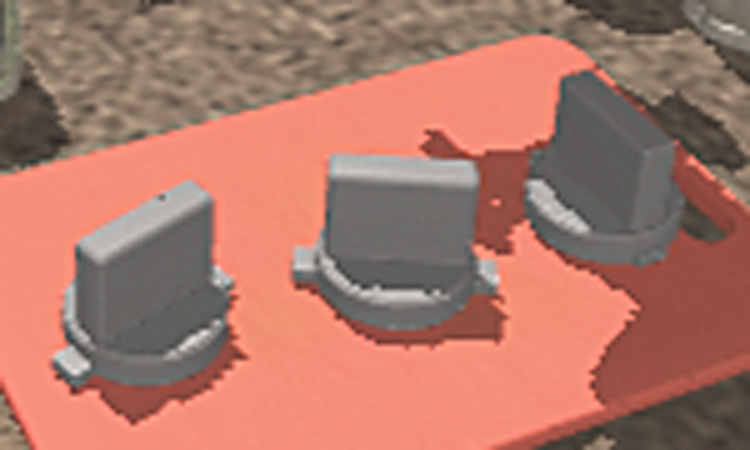

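Lid 3 (right one) shows one ear only, with a stub at crop (650,258); lids 1 and 2 have both ears. Now I refine the lid centres and bowl.

Run:
```python
from h import *
W=dict(np.load('w1.npz'))
for p in [(147,130),(419,204),(678,244)]: print('plug',ray(W,(215+p[0]/3.8,95+p[1]/3.8),23).round(1))
for n,box in [('scene',(200,145,270,200)),('side',(215,160,280,210))]:
    S=dict(np.load(n+'0.npz')); x0,y0,x1,y1=box
    h=cv2.cvtColor(S['pixels'],cv2.COLOR_RGB2HSV)[y0:y1,x0:x1]
    m=((h[...,1]<50)&(h[...,2]>130)).astype(np.uint8)
    k,l,st,c=cv2.connectedComponentsWithStats(m); i=1+np.argmax(st[1:,4]); print(n,st[i]+[x0,y0,0,0,0])
    xs=np.where((l==i).any(0))[0]; 
    L,R=xs[0],xs[-1]; vl=np.where(l[:,L]==i)[0].mean(); vr=np.where(l[:,R]==i)[0].mean()
    a=ray(S,(L+x0,vl+y0),76);b=ray(S,(R+x0,vr+y0),76);print(a.round(),b.round(),((a+b)/2).round(),np.hypot(*(a-b)[:2]))
    top=np.where((l==i).any(1))[0][0]; u=np.where(l[top]==i)[0].mean(); print('far rim',ray(S,(u+x0,top+y0),77).round())
```

```text
plug [ 432.2 -146.6   23. ]
plug [ 524.1 -171.7   23. ]
plug [ 614.1 -185.7   23. ]
scene [ 200  145   70   50 2542]
[371. 255.  76.] [577. 301.  76.] [474. 278.  76.] 210.9894548520271
far rim [533. 348.  77.]
side [ 215  160   65   44 1993]
[374. 247.  76.] [543. 244.  76.] [459. 245.  76.] 168.5540133421105
far rim [489. 374.  77.]
```

Call:
send_rows --series '[{"ax": 0,"ay": 0,"az": 0.1,"dx": 1.5,"dy": 5,"dz": 5,"hand": 0.45},{"ax": 0,"ay": 0,"az": 0.1,"dx": 1.5,"dy": 9,"dz": 10,"hand": 0.45},{"ax": 0,"ay": 0,"az": 0.1,"dx": 1.5,"dy": 9,"dz": 13,"hand": 0.45},{"ax": 0,"ay": 0,"az": 0.1,"dx": 1.5,"dy": 9,"dz": 13,"hand": 0.45}]'

```text
clock: 1.35
eef_pos: [614.6, -180.0, 135.3]
tool_rot: [-3.134, -0.004, 1.476]
force: [-1.4, 0.6, -0.6]
width: 47.0
gripper_force: 0.0
```

Lid centres agree between bar and plug to 1.5 mm. The bowl mask merged with the sink, so I'll measure it from above later.

```bash
python3 -c "
from h import *
s=read_state();print(s['eef_pos'],s['tool_rot'],s['clock'])"
```

```text
[ 614.56128336 -180.00591808  135.29205447] [-3.13360714 -0.0036533   1.47632202] 1.35
```

Call:
send_rows --series '[{"ax": 0,"ay": 0,"az": 0,"dx": -0.06,"dy": -0.15,"dz": 3,"hand": 0.45},{"ax": 0,"ay": 0,"az": 0,"dx": -0.06,"dy": -0.15,"dz": 6,"hand": 0.45},{"ax": 0,"ay": 0,"az": 0,"dx": -0.06,"dy": -0.15,"dz": 9,"hand": 0.45},{"ax": 0,"ay": 0,"az": 0,"dx": -0.06,"dy": -0.15,"dz": 10.8,"hand": 0.45},{"ax": 0,"ay": 0,"az": 0,"dx": -0.06,"dy": -0.15,"dz": 10.8,"hand": 0.45},{"ax": 0,"ay": 0,"az": 0,"dx": -0.06,"dy": -0.15,"dz": 10.8,"hand": 1},{"ax": 0,"ay": 0,"az": 0,"dx": -0.06,"dy": -0.15,"dz": 10.8,"hand": 1},{"ax": 0,"ay": 0,"az": 0,"dx": -0.06,"dy": -0.15,"dz": 10.8,"hand": 1},{"ax": 0,"ay": 0,"az": 0,"dx": -0.06,"dy": -0.15,"dz": 10.8,"hand": 1}]'

```text
clock: 2.25
eef_pos: [615.0, -185.6, 35.4]
tool_rot: [3.138, 0.0, 1.471]
force: [-0.1, 1.6, 7.5]
width: 14.9
gripper_force: 60.6
```

Call:
send_rows --series '[{"ax": 0,"ay": 0,"az": 0,"dx": 0,"dy": 0,"dz": -4,"hand": 1},{"ax": 0,"ay": 0,"az": 0,"dx": 0,"dy": 0,"dz": -8,"hand": 1},{"ax": 0,"ay": 0,"az": 0,"dx": 3,"dy": -1.7,"dz": -12,"hand": 1},{"ax": 0,"ay": 0,"az": 0,"dx": 7,"dy": -4,"dz": -15,"hand": 1},{"ax": 0,"ay": 0,"az": 0,"dx": 12,"dy": -6.5,"dz": -18,"hand": 1},{"ax": 0,"ay": 0,"az": 0,"dx": 17,"dy": -9,"dz": -18,"hand": 1},{"ax": 0,"ay": 0,"az": 0,"dx": 22,"dy": -12,"dz": -18,"hand": 1},{"ax": 0,"ay": 0,"az": 0,"dx": 27,"dy": -15,"dz": -18,"hand": 1},{"ax": 0,"ay": 0,"az": 0,"dx": 32,"dy": -18,"dz": -18,"hand": 1},{"ax": 0,"ay": 0,"az": 0,"dx": 32,"dy": -18,"dz": -18,"hand": 1}]'

```text
clock: 3.25
eef_pos: [465.3, 152.5, 214.1]
tool_rot: [3.14, -0.001, 1.47]
force: [-0.5, 1.0, -0.4]
width: 15.0
gripper_force: 59.6
```

Call:
send_rows --series '[{"ax": 0,"ay": 0,"az": 0,"dx": 0,"dy": 0,"dz": 0,"hand": 1},{"ax": 0,"ay": 0,"az": 0,"dx": 0,"dy": 0,"dz": 0,"hand": 1}]'

```text
clock: 3.45
eef_pos: [465.8, 152.2, 213.9]
tool_rot: [3.141, -0.0, 1.474]
force: [0.2, -0.5, 0.3]
width: 15.0
gripper_force: 59.6
```

Run:
```python
from h import *
im=shot('wrist','w2.png'); np.savez('w2.npz',**im)
print((-im['R'].T@im['t']).round(),read_state()['eef_pos'],read_state()['tool_rot'])
```

```text
[472. 222. 356.] [466.55468466 150.49476959 213.76789503] [3.14060410e+00 2.90985207e-04 1.47103387e+00]
```

View pics/w2.png

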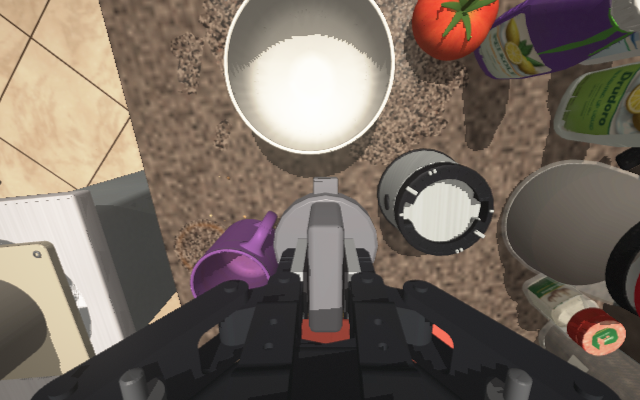

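Lid held; the bowl rim spans (227–393, ~60) with its near edge at (312,153); grinder at (440,208).

Run:
```python
from h import *
W=dict(np.load('w2.npz'))
a=ray(W,(227,60),77);b=ray(W,(393,60),77);c=ray(W,(312,153),77);print(a,b,(a+b)/2,np.hypot(*(a-b)[:2]),c)
g=W['pixels'].astype(int).min(2)
# marks: bright blobs surrounded by dark: tophat
t=cv2.morphologyEx(g.astype(np.uint8),cv2.MORPH_TOPHAT,np.ones((9,9),np.uint8))
m=(t>80).astype(np.uint8); m[:145]=0;m[262:]=0;m[:,:375]=0;m[:,500:]=0
n,l,st,ce=cv2.connectedComponentsWithStats(m)
for i in range(1,n):
    X=ray(W,ce[i],85)[:2]-[580,122]; print(st[i,4],ce[i].round(1),np.hypot(*X).round(1),np.arctan2(X[1],X[0]).round(3),(X+[580,122]).round(1))
```

```text
[392.21704074 276.71360497  77.        ] [534.86014876 262.96807077  77.        ] [463.53859475 269.84083787  77.        ] 143.30385889777963 [456.59298163 190.3635866   77.        ]
26 [445.7 159. ] 52.0 1.601 [578.4 174. ]
1 [430. 163.] 52.2 1.88 [564.1 171.7]
1 [419. 168.] 52.9 2.085 [554.  168.1]
12 [434.5 170.7] 43.8 1.842 [568.3 164.2]
11 [429.9 172.6] 43.7 1.944 [564.1 162.7]
2 [442.5 182. ] 31.0 1.706 [575.8 152.7]
49 [411.6 190.4] 41.8 2.489 [546.8 147.3]
8 [478.6 204.8] 31.0 0.16 [610.6 126.9]
8 [491.5 210.5] 43.3 -0.048 [623.2 119.9]
9 [400.9 214.1] 43.9 3.081 [536.2 124.7]
3 [479.3 218.7] 33.3 -0.285 [611.9 112.6]
42 [479.  233.5] 40.9 -0.656 [612.4  97. ]
9 [457.1 250.7] 43.0 -1.303 [591.4  80.5]
8 [461.1 248.9] 42.8 -1.204 [595.3  82.1]
```

Call:
send_rows --series '[{"ax": 0,"ay": 0,"az": 0,"dx": 4,"dy": -0.5,"dz": 0,"hand": 1},{"ax": 0,"ay": 0,"az": 0,"dx": 8,"dy": -1,"dz": 0,"hand": 1},{"ax": 0,"ay": 0,"az": 0,"dx": 11.4,"dy": -1.4,"dz": 0,"hand": 1},{"ax": 0,"ay": 0,"az": 0,"dx": 11.4,"dy": -1.4,"dz": 3,"hand": 1},{"ax": 0,"ay": 0,"az": 0,"dx": 11.4,"dy": -1.4,"dz": 7,"hand": 1},{"ax": 0,"ay": 0,"az": 0,"dx": 11.4,"dy": -1.4,"dz": 11,"hand": 1},{"ax": 0,"ay": 0,"az": 0,"dx": 11.4,"dy": -1.4,"dz": 14,"hand": 1},{"ax": 0,"ay": 0,"az": 0,"dx": 11.4,"dy": -1.4,"dz": 16,"hand": 1},{"ax": 0,"ay": 0,"az": 0,"dx": 11.4,"dy": -1.4,"dz": 16.3,"hand": 1},{"ax": 0,"ay": 0,"az": 0,"dx": 11.4,"dy": -1.4,"dz": 16.5,"hand": 1}]'

```text
clock: 4.5
eef_pos: [464.4, 263.6, 48.2]
tool_rot: [-3.141, 0.002, 1.468]
force: [-0.4, -2.9, 0.2]
width: 14.9
gripper_force: 59.6
```

Call:
send_rows --series '[{"ax": 0,"ay": 0,"az": 0,"dx": 0,"dy": 0,"dz": 0.3,"hand": 1},{"ax": 0,"ay": 0,"az": 0,"dx": 0,"dy": 0,"dz": 0.6,"hand": 1},{"ax": 0,"ay": 0,"az": 0,"dx": 0,"dy": 0,"dz": 0.8,"hand": 1},{"ax": 0,"ay": 0,"az": 0,"dx": 0,"dy": 0,"dz": 0.8,"hand": 1}]'

```text
clock: 4.9
eef_pos: [465.3, 265.3, 44.7]
tool_rot: [3.138, -0.002, 1.47]
force: [-6.9, -6.9, 30.7]
width: 14.8
gripper_force: 64.4
```

Call:
send_rows --series '[{"ax": 0,"ay": 0,"az": 0,"dx": 0,"dy": 0,"dz": -0.2,"hand": 1},{"ax": 0,"ay": 0,"az": 0,"dx": 0,"dy": 0,"dz": -0.5,"hand": 0.6},{"ax": 0,"ay": 0,"az": 0,"dx": 0,"dy": 0,"dz": -0.5,"hand": 0.45},{"ax": 0,"ay": 0,"az": 0,"dx": 0,"dy": 0,"dz": -0.5,"hand": 0.45},{"ax": 0,"ay": 0,"az": 0,"dx": 0,"dy": 0,"dz": -0.5,"hand": 0.45},{"ax": 0,"ay": 0,"az": 0,"dx": 0,"dy": 0,"dz": -4,"hand": 0.45},{"ax": 0,"ay": 0,"az": 0,"dx": 0,"dy": 0,"dz": -8,"hand": 0.45},{"ax": 0,"ay": 0,"az": 0,"dx": -2,"dy": 0,"dz": -12,"hand": 0.45},{"ax": 0,"ay": 0,"az": 0,"dx": -6,"dy": 0,"dz": -16,"hand": 0.45},{"ax": 0,"ay": 0,"az": 0,"dx": -10,"dy": 0,"dz": -16,"hand": 0.45}]'

```text
clock: 5.9
eef_pos: [456.4, 167.9, 203.9]
tool_rot: [3.134, -0.005, 1.474]
force: [1.8, -1.1, 0.4]
width: 46.8
gripper_force: 0.0
```

Run:
```python
from h import *
im=shot('wrist','w3.png'); np.savez('w3.npz',**im)
print((-im['R'].T@im['t']).round(),read_state()['eef_pos'],read_state()['tool_rot'])
```

```text
[461. 237. 346.] [453.94626768 157.06917214 202.70416075] [3.13882022 0.00403422 1.46370647]
```

View pics/w3.png

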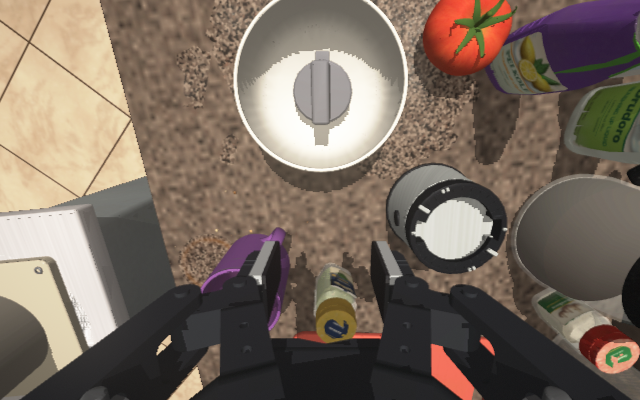

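The chipped lid lies flat and centred in the bowl at (322,92), released. Now lid 2.

Call:
send_rows --series '[{"ax": 0,"ay": 0,"az": -0.12,"dx": -4,"dy": 1.3,"dz": 0,"hand": 0.45},{"ax": 0,"ay": 0,"az": -0.25,"dx": -8,"dy": 2.6,"dz": 0,"hand": 0.45},{"ax": 0,"ay": 0,"az": -0.38,"dx": -12,"dy": 3.9,"dz": 0,"hand": 0.45},{"ax": 0,"ay": 0,"az": -0.51,"dx": -16,"dy": 5.2,"dz": 0,"hand": 0.45},{"ax": 0,"ay": 0,"az": -0.64,"dx": -20,"dy": 6.5,"dz": 0,"hand": 0.45},{"ax": 0,"ay": 0,"az": -0.77,"dx": -24,"dy": 7.8,"dz": 0,"hand": 0.45},{"ax": 0,"ay": 0,"az": -0.9,"dx": -28,"dy": 9.1,"dz": 0,"hand": 0.45},{"ax": 0,"ay": 0,"az": -1.02,"dx": -32,"dy": 10.5,"dz": 2,"hand": 0.45},{"ax": 0,"ay": 0,"az": -1.02,"dx": -32,"dy": 10.5,"dz": 2,"hand": 0.45},{"ax": 0,"ay": 0,"az": -1.02,"dx": -32,"dy": 10.5,"dz": 2,"hand": 0.45}]'

```text
clock: 6.95
eef_pos: [525.4, -163.6, 178.9]
tool_rot: [-3.141, -0.003, 2.487]
force: [0.1, 0.5, 0.1]
width: 46.7
gripper_force: 0.0
```

Run:
```python
from h import *
im=shot('wrist'); np.savez('w4.npz',**im)
s=read_state();print(s['eef_pos'],s['tool_rot'])
p=proj(im,[524.5,-172,40]);print('lid px',p)
h=cv2.cvtColor(im['pixels'],cv2.COLOR_RGB2HSV)
red=((h[...,1]>90)).astype(np.uint8)
m=((h[...,1]<60)&(h[...,2]>60)).astype(np.uint8)
n,l,st,c=cv2.connectedComponentsWithStats(m)
for i in range(1,n):
    if st[i,4]>300: print(st[i],c[i].round(1))
for z,r,k in [(25,30,'plug'),(63,0,'bar')]:
    print(k,proj(im,[524.5,-172,z]))
```

```text
[ 525.81855335 -161.94082687  179.55510328] [ 3.14142141e+00 -2.08073239e-03  2.48964267e+00]
lid px [318.54795649 196.2011962 ]
[425   0  67  25 977] [449.8  10.7]
[ 541    0   99  109 6213] [579.2  56.6]
[   0    2   34   75 1636] [15.3 42.1]
[ 114    8   98   93 1762] [157.7  58.2]
[ 244   68   69   65 3343] [278.6  99.4]
[  504   152   136   155 12357] [588.4 231.4]
[ 291  154   56   74 2684] [318.3 190.4]
[248 241  27  45 507] [260.9 262.1]
[377 242  31  44 499] [390.2 262.8]
[   0  270   63   39 1790] [ 27.8 288.5]
[  40  291   50   59 1978] [ 65.5 321.4]
[ 598  354   42   46 1058] [625.3 377.5]
[ 431  361   54   39 1009] [455.3 380.9]
plug [318.87553129 192.46362967]
bar [317.97744675 202.7106045 ]
```

Run:
```python
from h import *
W=dict(np.load('w4.npz')); h=cv2.cvtColor(W['pixels'],cv2.COLOR_RGB2HSV)
m=((h[...,1]<60)&(h[...,2]>60)).astype(np.uint8)
l=cv2.connectedComponents(m)[1]; L=l==l[190,318]
for r in range(152,232,4): x=np.where(L[r])[0]; print(r,(x.min(),x.max()) if len(x) else '',end=' ')
a=2.4896;u=np.array([np.cos(a),np.sin(a)]);v=np.array([-u[1],u[0]]);c=np.array([524.5,-172])
print(); P=lambda s,t,z:proj(W,[*(c+s*u+t*v),z]).round(1)
print('ear far',P(38,0,17),P(38,7,17),P(38,-7,17),P(-38,0,17),P(-38,0,11),'bar ends',P(27,0,63),P(-27,0,63),'bar sides',P(0,8,63),P(0,-8,63),'plug',P(0,30,20),P(0,-30,20))
```

```text
152  156 (np.int64(312), np.int64(324)) 160 (np.int64(312), np.int64(324)) 164 (np.int64(308), np.int64(328)) 168 (np.int64(301), np.int64(335)) 172 (np.int64(297), np.int64(339)) 176 (np.int64(295), np.int64(342)) 180 (np.int64(293), np.int64(344)) 184 (np.int64(292), np.int64(345)) 188 (np.int64(291), np.int64(346)) 192 (np.int64(291), np.int64(346)) 196 (np.int64(292), np.int64(345)) 200 (np.int64(293), np.int64(344)) 204 (np.int64(295), np.int64(342)) 208 (np.int64(298), np.int64(339)) 212 (np.int64(302), np.int64(334)) 216 (np.int64(310), np.int64(326)) 220 (np.int64(310), np.int64(325)) 224 (np.int64(310), np.int64(325)) 228  
ear far [318.7 154.6] [311.9 154.6] [325.6 154.5] [319.3 224.3] [319.4 222.4] bar ends [317.7 173.4] [318.2 230.4] bar sides [309.2 202.7] [326.8 202.7] plug [290.4 191.4] [347.6 191.2]
```

Call:
send_rows --series '[{"ax": 0,"ay": 0,"az": 0,"dx": -0.49,"dy": -0.87,"dz": 2,"hand": 0.45},{"ax": 0,"ay": 0,"az": 0,"dx": -0.49,"dy": -0.87,"dz": 5,"hand": 0.45},{"ax": 0,"ay": 0,"az": 0,"dx": -0.49,"dy": -0.87,"dz": 9,"hand": 0.45},{"ax": 0,"ay": 0,"az": 0,"dx": -0.49,"dy": -0.87,"dz": 12.5,"hand": 0.45},{"ax": 0,"ay": 0,"az": 0,"dx": -0.49,"dy": -0.87,"dz": 14.5,"hand": 0.45},{"ax": 0,"ay": 0,"az": 0,"dx": -0.49,"dy": -0.87,"dz": 14.5,"hand": 0.45},{"ax": 0,"ay": 0,"az": 0,"dx": -0.49,"dy": -0.87,"dz": 14.5,"hand": 0.45},{"ax": 0,"ay": 0,"az": 0,"dx": -0.49,"dy": -0.87,"dz": 14.5,"hand": 1},{"ax": 0,"ay": 0,"az": 0,"dx": -0.49,"dy": -0.87,"dz": 14.5,"hand": 1},{"ax": 0,"ay": 0,"az": 0,"dx": -0.49,"dy": -0.87,"dz": 14.5,"hand": 1}]'

```text
clock: 8.0
eef_pos: [526.2, -172.6, 36.9]
tool_rot: [3.14, 0.003, 2.491]
force: [-0.2, 0.7, 6.5]
width: 14.9
gripper_force: 59.5
```

Call:
send_rows --series '[{"ax": 0,"ay": 0,"az": 0,"dx": 0,"dy": 0,"dz": 0,"hand": 1}]'

```text
clock: 8.1
eef_pos: [526.2, -172.6, 37.0]
tool_rot: [3.14, 0.003, 2.491]
force: [0.3, 1.5, 6.6]
width: 14.9
gripper_force: 59.6
```

```bash
python3 -c "
from h import *
s=read_state();print(s['eef_pos'],s['tool_rot'],s['clock'],s['width'],s['force'])"
```

```text
[ 526.17866754 -172.55911182   36.95405514] [3.14024708e+00 2.69533056e-03 2.49076345e+00] 8.1 14.913830800450542 [0.2932546  1.46872173 6.61712966]
```

Call:
send_rows --series '[{"ax": 0,"ay": 0,"az": 0,"dx": 0,"dy": 0,"dz": -4,"hand": 1},{"ax": 0,"ay": 0,"az": 0,"dx": 0,"dy": 0,"dz": -8,"hand": 1},{"ax": 0,"ay": 0,"az": -0.1,"dx": 1.5,"dy": 3,"dz": -12,"hand": 1},{"ax": 0,"ay": 0,"az": -0.2,"dx": 3,"dy": 6,"dz": -14,"hand": 1},{"ax": 0,"ay": 0,"az": -0.3,"dx": 5,"dy": 10,"dz": -14,"hand": 1},{"ax": 0,"ay": 0,"az": -0.4,"dx": 7,"dy": 14,"dz": -14,"hand": 1},{"ax": 0,"ay": 0,"az": -0.5,"dx": 9.2,"dy": 18,"dz": -14,"hand": 1},{"ax": 0,"ay": 0,"az": -0.596,"dx": 11.2,"dy": 22,"dz": -14,"hand": 1},{"ax": 0,"ay": 0,"az": -0.596,"dx": 13.6,"dy": 26.7,"dz": -14,"hand": 1},{"ax": 0,"ay": 0,"az": -0.596,"dx": 13.6,"dy": 26.7,"dz": -14,"hand": 1}]'

```text
clock: 9.1
eef_pos: [578.7, 132.4, 176.5]
tool_rot: [3.134, 0.003, 3.097]
force: [-1.5, -0.4, -0.1]
width: 15.0
gripper_force: 58.8
```

Call:
send_rows --series '[{"ax": 0,"ay": 0,"az": 0,"dx": 0,"dy": 0,"dz": 0,"hand": 1},{"ax": 0,"ay": 0,"az": 0,"dx": 0,"dy": 0,"dz": 0,"hand": 1},{"ax": 0,"ay": 0,"az": 0,"dx": 0,"dy": 0,"dz": 0,"hand": 1}]'

```text
clock: 9.4
eef_pos: [578.5, 119.9, 175.4]
tool_rot: [-3.14, -0.0, 3.084]
force: [-0.2, 0.6, -1.2]
width: 14.8
gripper_force: 58.8
```

Run:
```python
from h import *
im=shot('wrist','w5.png'); np.savez('w5.npz',**im)
s=read_state();p=s['eef_pos'];print(p,s['tool_rot'],s['force'])
a=s['tool_rot'][2];u=np.array([np.cos(a),np.sin(a)]);v=np.array([u[1],-u[0]])
W=im;P=lambda x,y,z:proj(W,[*(p[:2]+x*u+y*v),p[2]+z]).round(1)
print('predicted with lid at TCP, under=-26: ear tip top',P(38,-7,-20),P(38,7,-20),P(38,-7,-26),'barend',P(27,-8,26),P(27,8,26),'plug sides',P(0,-30,-15),P(0,30,-15),'plug front',P(30,0,-12))
g=im['pixels'].min(2).astype(int); c=int(P(0,0,0)[0])
col=P(33,0,-20); print(im['pixels'][int(col[1])-20:int(col[1])+50:2,int(col[0])].tolist())
```

```text
[578.52212514 120.11637885 175.39049464] [-3.14046716e+00 -3.14919044e-05  3.08386323e+00] [-0.0694095   0.18233366 -0.35300247]
predicted with lid at TCP, under=-26: ear tip top [313.5 178.1] [338.6 178.1] [313.9 176. ] barend [307. 226.] [345.2 226. ] plug sides [274.1 244.4] [377.9 244.5] plug front [326.  195.6]
[[230, 229, 222], [225, 225, 218], [230, 229, 222], [94, 92, 90], [166, 161, 161], [176, 171, 170], [175, 170, 169], [175, 169, 169], [175, 168, 168], [172, 167, 167], [172, 167, 166], [79, 77, 76], [129, 125, 125], [143, 138, 137], [167, 161, 161], [110, 107, 106], [73, 71, 70], [73, 70, 70], [73, 71, 71], [73, 72, 71], [73, 71, 71], [74, 71, 71], [74, 72, 71], [74, 72, 71], [75, 72, 72], [75, 72, 72], [98, 95, 94], [135, 130, 129], [147, 144, 143], [158, 154, 153], [169, 163, 163], [169, 162, 162], [169, 163, 162], [168, 162, 162], [167, 163, 161]]
```

```bash
cat > meas.py <<'E'
from h import *
def meas():
    W=shot('wrist'); s=read_state();p=s['eef_pos'];a=s['tool_rot'][2]
    u=np.array([np.cos(a),np.sin(a)]);v=np.array([u[1],-u[0]])
    g=W['pixels'].min(2).astype(np.uint8)
    r0=proj(W,[*(p[:2]+33*u),p[2]-20]); c0,r0=int(r0[0]),int(r0[1])
    strip=g[r0-30:r0+60,c0-6:c0+7].mean(1); d=np.diff(strip); print('edges',[(r0-30+i+1,int(d[i])) for i in range(len(d)) if abs(d[i])>18])
    print('rows pred: ear low/high',proj(W,[*(p[:2]+38*u),p[2]-26])[1].round(1),proj(W,[*(p[:2]+38*u),p[2]-20])[1].round(1),'plug',proj(W,[*(p[:2]+30*u),p[2]-12])[1].round(1),'bar',proj(W,[*(p[:2]+27*u),p[2]+26])[1].round(1))
    t=cv2.morphologyEx(g,cv2.MORPH_TOPHAT,np.ones((9,9),np.uint8)); m=(t>70).astype(np.uint8)
    n,l,st,ce=cv2.connectedComponentsWithStats(m)
    for i in range(1,n):
        X=ray(W,ce[i],85)[:2]-[579.7,122.2]; r=np.hypot(*X)
        if 36<r<50 and st[i,4]>4: print(st[i,4],ce[i].round(1),r.round(1),np.arctan2(X[1],X[0]).round(3),(X+[579.7,122.2]).round(1))
    print(p.round(1),s['tool_rot'].round(3),s['force'].round(1))
    return W
E
python3 -c "
from meas import *
W=meas()
for r in (176,180,184): print(r,np.where(np.abs(np.diff(W['pixels'][r,295:360].min(1).astype(int)))>25)[0]+296)"
```

```text
edges [(158, 106), (171, -59), (172, -73), (173, 40), (174, 30), (186, -24), (187, -28), (188, -32), (190, 35), (191, 23), (196, -63), (197, -29), (245, -45)]
rows pred: ear low/high 176.0 178.0 plug 195.6 bar 225.9
119 [360.4 162.6] 44.9 2.486 [544.1 149.6]
15 [328. 155.] 43.0 3.091 [536.7 124.4]
8 [332.9 159.1] 39.9 2.996 [540.2 128. ]
12 [377.5 186. ] 43.6 1.942 [563.9 162.8]
13 [379. 191.] 43.4 1.841 [568.1 164. ]
[578.6 120.4 175.4] [-3.141  0.     3.084] [0.4 0.4 0.8]
176 [303 304 306 307 313 338 348 354]
180 [298 299 309 310 313 338 351 358]
184 [296 309 310 313 315 338 354]
```

Call:
send_rows --series '[{"ax": 0,"ay": 0,"az": 0,"dx": -0.36,"dy": 0.19,"dz": 1.5,"hand": 1},{"ax": 0,"ay": 0,"az": 0,"dx": -0.36,"dy": 0.19,"dz": 3.5,"hand": 1},{"ax": 0,"ay": 0,"az": 0,"dx": -0.36,"dy": 0.19,"dz": 5,"hand": 1},{"ax": 0,"ay": 0,"az": 0,"dx": -0.36,"dy": 0.19,"dz": 5.7,"hand": 1},{"ax": 0,"ay": 0,"az": 0,"dx": -0.36,"dy": 0.19,"dz": 5.7,"hand": 1},{"ax": 0,"ay": 0,"az": 0,"dx": -0.36,"dy": 0.19,"dz": 5.7,"hand": 1},{"ax": 0,"ay": 0,"az": 0,"dx": -0.36,"dy": 0.19,"dz": 5.7,"hand": 1}]'

```text
clock: 10.2
eef_pos: [582.8, 124.2, 119.0]
tool_rot: [3.141, 0.001, 3.087]
force: [-0.8, 0.3, -0.3]
width: 14.8
gripper_force: 58.8
```

```bash
python3 -c "
from meas import *
W=meas()
for r in (176,180,184): print(r,np.where(np.abs(np.diff(W['pixels'][r,295:360].min(1).astype(int)))>25)[0]+296)"
```

```text
edges [(157, 33), (162, -25), (163, 78), (164, 45), (171, -46), (172, -57), (173, 49), (174, 31), (187, -41), (188, -48), (190, 39), (191, 24), (195, -37), (196, -40), (219, 18), (220, 18), (244, -29)]
rows pred: ear low/high 175.9 178.0 plug 195.5 bar 226.0
238 [363.5 168.3] 45.5 2.506 [543.1 149.2]
102 [322.  164.7] 40.2 3.086 [539.5 124.4]
9 [312.3 164.3] 40.8 -3.055 [539.  118.7]
27 [386.1 200.4] 43.6 1.942 [563.9 162.8]
24 [388.3 206.8] 43.6 1.839 [568.2 164.2]
13 [258.6 247.1] 43.4 -1.309 [590.9  80.2]
21 [262. 253.] 43.2 -1.202 [595.3  82. ]
33 [371.4 253.5] 36.9 1.004 [599.5 153.3]
26 [300.5 275.7] 37.4 -0.456 [613.2 105.7]
22 [350.1 275.7] 39.1 0.441 [615.1 138.9]
[582.8 124.2 119.1] [3.141e+00 1.000e-03 3.087e+00] [-0.7  0.1 -1.2]
176 [307 308 314 315 337 338 355 356 357]
180 [301 314 315 338 341 353 354]
184 [314 315 338 348 351]
```

Call:
send_rows --series '[{"ax": 0,"ay": 0,"az": 0,"dx": 0.04,"dy": -0.21,"dz": 0.3,"hand": 1},{"ax": 0,"ay": 0,"az": 0,"dx": 0.04,"dy": -0.21,"dz": 0.3,"hand": 1},{"ax": 0,"ay": 0,"az": 0,"dx": 0.04,"dy": -0.21,"dz": 0.3,"hand": 1}]'

```text
clock: 10.55
eef_pos: [581.6, 121.8, 115.4]
tool_rot: [-3.142, 0.0, 3.087]
force: [0.3, -0.2, -1.1]
width: 14.8
gripper_force: 58.8
```

Within tolerance; go down watching the force.

Call:
send_rows --series '[{"ax": 0,"ay": 0,"az": 0,"dx": -0.05,"dy": 0.03,"dz": 0.3,"hand": 1},{"ax": 0,"ay": 0,"az": 0,"dx": -0.05,"dy": 0.03,"dz": 0.6,"hand": 1},{"ax": 0,"ay": 0,"az": 0,"dx": -0.05,"dy": 0.03,"dz": 0.9,"hand": 1},{"ax": 0,"ay": 0,"az": 0,"dx": -0.05,"dy": 0.03,"dz": 0.9,"hand": 1}]'

```text
clock: 10.95
eef_pos: [581.7, 122.1, 105.6]
tool_rot: [-3.141, -0.001, 3.087]
force: [0.0, -0.4, -0.5]
width: 14.9
gripper_force: 58.8
```

Past the rim (contact would have been at 110) with no force: the ears are in the notches.

Call:
send_rows --series '[{"ax": 0,"ay": 0,"az": 0,"dx": 0,"dy": 0,"dz": 0.3,"hand": 1},{"ax": 0,"ay": 0,"az": 0,"dx": 0,"dy": 0,"dz": 0.6,"hand": 1},{"ax": 0,"ay": 0,"az": 0,"dx": 0,"dy": 0,"dz": 0.9,"hand": 1},{"ax": 0,"ay": 0,"az": 0,"dx": 0,"dy": 0,"dz": 1.0,"hand": 1},{"ax": 0,"ay": 0,"az": 0,"dx": 0,"dy": 0,"dz": 1.0,"hand": 1}]'

```text
clock: 11.45
eef_pos: [582.0, 122.2, 96.4]
tool_rot: [-3.141, -0.0, 3.087]
force: [-0.8, 0.2, 0.6]
width: 14.9
gripper_force: 59.1
```

Call:
send_rows --series '[{"ax": 0,"ay": 0,"az": 0,"dx": 0,"dy": 0,"dz": 0.2,"hand": 1},{"ax": 0,"ay": 0,"az": 0,"dx": 0,"dy": 0,"dz": 0.2,"hand": 1},{"ax": 0,"ay": 0,"az": 0,"dx": 0,"dy": 0,"dz": 0.2,"hand": 1}]'

```text
clock: 11.75
eef_pos: [582.1, 122.2, 96.2]
tool_rot: [-3.141, 0.001, 3.087]
force: [-5.3, -1.9, 16.0]
width: 14.9
gripper_force: 61.0
```

Call:
send_rows --series '[{"ax": 0,"ay": 0,"az": 0.0,"dx": 0,"dy": 0,"dz": -0.12,"hand": 1},{"ax": 0,"ay": 0,"az": 0.1,"dx": 0.001,"dy": -0.025,"dz": -0.12,"hand": 1},{"ax": 0,"ay": 0,"az": 0.2,"dx": 0.005,"dy": -0.05,"dz": -0.12,"hand": 1},{"ax": 0,"ay": 0,"az": 0.3,"dx": 0.011,"dy": -0.074,"dz": -0.12,"hand": 1},{"ax": 0,"ay": 0,"az": 0.4,"dx": 0.02,"dy": -0.097,"dz": -0.12,"hand": 1},{"ax": 0,"ay": 0,"az": 0.4,"dx": 0.02,"dy": -0.097,"dz": -0.12,"hand": 1}]'

```text
clock: 12.35
eef_pos: [582.6, 121.5, 96.3]
tool_rot: [3.141, 0.002, 2.686]
force: [-0.4, -0.8, 5.8]
width: 15.3
gripper_force: 59.7
```

```bash
python3 -c "
from meas import *
s=read_state();print(s['eef_pos'],s['tool_rot'],s['force'],s['torque'],s['width'])"
```

```text
[582.61931615 121.53583216  96.28440705] [3.14085314e+00 1.64134093e-03 2.68628704e+00] [-0.43404302 -0.77817956  5.78884356] [-0.09376876  0.10151922  0.06994441] 15.297892355959583
```

Call:
send_rows --series '[{"ax": 0,"ay": 0,"az": 0.1,"dx": 0.001,"dy": -0.025,"dz": 0,"hand": 1},{"ax": 0,"ay": 0,"az": 0.2,"dx": 0.005,"dy": -0.05,"dz": 0,"hand": 1},{"ax": 0,"ay": 0,"az": 0.2,"dx": 0.005,"dy": -0.05,"dz": 0,"hand": 1},{"ax": 0,"ay": 0,"az": 0.2,"dx": 0.005,"dy": -0.05,"dz": 0,"hand": 1}]'

```text
clock: 12.75
eef_pos: [582.4, 121.1, 96.3]
tool_rot: [3.14, 0.001, 2.489]
force: [-0.9, 0.2, 6.7]
width: 14.9
gripper_force: 59.7
```

Run:
```python
from h import *
im=shot('wrist'); W=im
s=read_state();p=s['eef_pos'];a=s['tool_rot'][2];print(p,s['tool_rot'],s['force'],s['torque'],s['width'])
# bar direction: centre of bar-top in image rows ahead of the fingers, cast on bar-top plane
u=np.array([np.cos(a),np.sin(a)])
g=W['pixels'].min(2).astype(int)
for x in (0,10,20,24):
    q=proj(W,[*(p[:2]+(x+2.5)*u),p[2]+26]); r,c=int(q[1]),int(q[0])
    e=np.where(np.abs(np.diff(g[r,c-45:c+45]))>18)[0]+c-44; print(x,q.round(1),e)
for ang in (-.655,):
    for sgn in (1,-1):
        print('rib px expected',proj(W,[579.7+sgn*41.5*np.cos(ang),122.2+sgn*41.5*np.sin(ang),85]).round(1))
q=proj(W,[579.7-41.5*np.cos(.655),122.2+41.5*np.sin(.655),85]); print('ear col vs rib col', [int(v) for v in g[int(q[1]),int(q[0])-25:int(q[0])+26]])
```

```text
[582.42288786 121.07594337  96.29160468] [3.14035909e+00 1.31596671e-03 2.48884019e+00] [-1.72355124 -0.02221295  5.95131107] [-0.13373284  0.12081967  0.1121542 ] 14.981020150306588
0 [326.5 277.4] [299 300 303 304 307 309 310 342 343 348 349 351 352]
10 [326.6 256.9] [293 294 295 305 306 308 309 342 343 345 346 347 357 358 369 370]
20 [326.6 235.4] [282 283 308 309 343 344]
24 [326.6 226.5] [285 286 308 309 343 344]
rib px expected [324.7 305.6]
rib px expected [325. 169.]
ear col vs rib col [77, 76, 77, 78, 82, 84, 81, 75, 73, 73, 75, 76, 76, 75, 76, 76, 76, 76, 72, 67, 59, 68, 153, 241, 252, 252, 253, 254, 254, 238, 79, 77, 77, 77, 76, 73, 73, 77, 77, 77, 78, 77, 75, 74, 75, 77, 78, 80, 82, 85, 87]
```

The bar's centre line (column 326) meets the long rib (column 326). The yaw turned is 0.6 rad, and the 0.12 N m torque matches the spring at half-way. Handing in.

```bash
python3 -c "
from cell import finish_job
print(finish_job())"
```

```text
the job is handed in; nothing more can be done
None
```

The job is handed in, though the judging gave no verdict: the chipped lid was released in the bowl, and a sound lid is home in the collar, turned about 0.6 rad to the half-way rib and still gripped.

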